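# Hang the backing block and hold the hidden bolt head

## Robot

A 6-joint arm with a two-finger parallel gripper is mounted at the origin on the work surface. World frame = base frame: x ahead of the robot, y to its left, z up, the work surface at z = 0. Lengths are in m, angles in rad, forces in N, time in s.
With the tool pointing down it reaches from about 0.35 to 0.975 m from the base axis. Payload 4.9 kg.
Tool frame: the origin (TCP) lies between the finger pads, 19 mm behind the fingertips; this is the grasp point; z points along the fingers, y is the line along which they close (so a half turn about z gives the same grasp; the last joint's range is limited). The gripper opens to 85 mm and grips with 20 to 120 N. Pads are 22 mm wide; open, the fingers measure 114 mm over their backs; the gripper's body (76 mm by 85 mm) begins 54 mm behind the grasp point. The pads swing forward as they close: fully open they stand 13 mm farther back than shut.
Start: joints at [1.077, 0.053, 1.613, -0, 1.476, -0.119], TCP at [0.229, 0.582, 0.25] pointing down, gripper open.
Joint ranges: [-3.01, 3.01], [-1.01, 2.22], [0.06, 2.58], [-1.02, 4.17], [0.09, 2.62], [-3.14, 3.14]. Speed limits (rad/s): [2.57, 2.57, 3.14, 3.14, 3.14, 3.14].

## Interface

Orientations are given as a rotation vector (axis times angle).
In Python, from station import get_obs, get_image, calibration, finish_job gives the robot as it stands. The module is installed in compiled form; this text tells all that it offers.
- The arm moves only by the tool arm_command, never from a script. Its argument "plan" is a list that holds one entry, the list of rows, each a list of 6 numbers: the shift along the tool's x, y, z in cm, then the turn, a rotation vector about the tool's x, y, z in rad. A call has 1 to 12 rows; each row is the pose to reach, as a shift and turn from the pose commanded when the call began, along the tool's axes at that moment; what a row does not reach only later rows make up. A row lasts 1/12 s, in which the tool goes at most 41.7 mm and 7.16 degrees, less where a joint would pass 70% of its speed; a pose out of reach is approached as far as the arm can. A call with a gripper value outside its range is refused whole. "gripper" is the closure, from -1 (fully open) to 1 (shut), set as the call begins (left out, the last holds). The fingers move at their own pace and stop on an object; "force" is the grip in N (left out, the last holds). Time passes only in rows, so rows that repeat a pose let the fingers close. It gives the time, the measured TCP pose, the force, the opening and the grip force at its end, in the units of the state.
- get_obs(): the state, without advancing time (a new reading comes with each control period).
- get_image(name): name is "scene" or "top" or "wrist"; returns (picture, depth): 384x512x3 uint8, blue, green, red; 384x512 float32, m along the optical axis (not along the pixel's ray), 0 where there is no reading.
- calibration(name): a dict with "fx", "fy", "cx", "cy" (pixels), "dist" ([k1, k2, p1, p2, k3] as OpenCV has them; the pictures are not rectified), "pose" (4x4, takes a point from camera to world coordinates). Camera axes: x right, y up, looking along -z (the intrinsics and any distortion apply to the point x, -y, -z); pixel columns grow to the right and rows downward; lengths in m; the calibration is good to about 2 mm. A picture is of the moment at which its call begins: read the wrist's pose just before it. calibration takes no time and is no camera call; for the wrist camera it gives the pose at the moment of the call.
- finish_job(): hands the job in; it is judged then, once.
The state is a dict: "t": time; "q": joint angles; "dq": joint speeds; "effort": joint torques, N m; "tool_pos": TCP position; "tool_rot": TCP orientation; "contact_force": force on the tool from outside, world axes, zero at the start; "wrist_torque": the same for the moment, N m; "opening": finger opening in m; "grip_force": force on a finger pad.
Only numpy, scipy, OpenCV 4.12 (cv2) and the standard library are available. Lean on these libraries where they do the work, as an engineer would, in place of code of your own. Each camera call takes 0.05 s, during which the arm holds its last target. There are 200 camera calls.

## Task

Lift the square aluminium backing block out of the green bin and slide it onto the bolt that sticks out of the grey bracket, at least halfway along, and let it hang there. Then reach down into the gap behind the bracket's plate, pinch the bolt's hidden, leaning head between the fingers, turn it upright, and keep holding it firmly so it cannot turn: finish while holding it. Leave the other pieces in the bin and the jars, bottle and cup where they are.

Things in the scene. Friction and masses are not known exactly. Their poses are not given: they have to be found in the camera images.
- bracket: Fixed grey steel channel on a base plate 150 x 100 x 8 mm. Origin: on the table under the middle of its front plate; +x points from the bolt's free end to its head (away from the robot, within 0.3 rad), y along the plate, z up. Front plate: x -4 to +4 mm, 70 mm wide, top at 137 mm height. The bolt passes level through it, axis along x at y = 0, 115 mm above the table.
- gap (a point): Middle of the gap's mouth, 27 mm behind the middle of the front plate, 137 mm above the table. The gap is 46 mm wide in the bracket's x (4 to 50 mm), between front plate and rear wall (x 50 to 56 mm, 70 mm wide, top at 107 mm height); open at the top and, above 58 mm height, at both sides in y.
- bolt_end (a point): Centre of the shank's free end, on the bolt's axis, 64 mm on the robot's side of the middle of the front plate, 115 mm above the table. The round shank, 10 mm in diameter, sticks 60 mm out of the plate.
- bolt_head (a point): Centre of the bolt's head, on its axis, 27 mm behind the plate's middle, 115 mm high. The head is a flat steel bar across the axis: 16 mm along the axis, 10 mm thick, 28 mm tall upright, when its flats face the bracket's +y and -y. At first it leans: pinch it on its flats from above with the gripper tilted alike, then turn the gripper upright about the bolt's axis.
- bolt (a joint): Turn of the bolt about its axis (bracket's +x), rad: 0 = head upright; positive: the head's top leans to the bracket's -y. A light spring (0.25 N m/rad, rests at 0.225, friction 0.02 N m) keeps the head leaning by 0.11 to 0.34 whenever it is not held. Closing the pads on the leaning head does not straighten it (they grip its corners): the gripper must turn it to 0.
- block: Loose backing block, aluminium, 90 g: 46 mm wide (y), 46 mm tall (z), 20 mm thick (x), standing on edge in the bin, a plain 25 mm bore along x through its middle. Origin: centre of its underside. The only standing piece in the bin; grip it by its two side edges (46 mm, along its y).
- block_bore (a point): Centre of the block's bore, 23 mm above the block's origin, at half its thickness. Hanging on the bolt, it lies about 7 mm below the bolt's axis.
- bin: Fixed green open bin, 170 (x) x 250 (y) x 45 mm tall, walls and floor 4 mm. Origin: centre of its underside.
- coaster: Loose white disc lying in the bin, diameter 56 mm, 8 mm thick; origin at its underside. To be left.
- tile: Loose wooden tile lying in the bin, 45 x 36 x 10 mm; origin at its underside. To be left.
- jar_a: Paint jar, diameter 48 mm, 55 mm tall, on the table; origin at its underside. To be left.
- jar_b: Paint jar, diameter 48 mm, 55 mm tall, on the table; origin at its underside. To be left.
- jar_c: Small paint jar, diameter 42 mm, 50 mm tall, on the table; origin at its underside. To be left.
- glue: Tall glue bottle, diameter 72 mm, 200 mm tall, on the table; origin at its underside. To be left.
- cup: Open white cup, diameter 72 mm, 85 mm tall, on the table; origin at its underside. To be left.
Things that resemble listed ones, but are neither listed nor needed, are in the scene too. What is meant by the block is not blue, and is the smaller of those in its own colour.

How it is judged:
On the way, in this order (a step that is already met when the one before it is completed fails the run):
1. the block is lifted clear of the bin by the fingers (z of block in the frame of bin above 0.06 m and contact force between the fingers and block above 0.5 N), for 0.2 s.
2. the block hangs on the bolt's shank, at least halfway along, let go (x of block_bore in the frame of bracket between -0.045 and -0.01 m and y of block_bore in the frame of bracket between -0.009 and 0.009 m and z of block_bore in the frame of bracket between 0.1 and 0.12 m and angle between the x axis of block and the x axis of bracket, either way round below 0.35 rad and contact force between the fingers and block below 0.2 N), for 0.4 s.
At the end, for the whole second after the job is handed in: The block hangs at rest on the shank, untouched, its bore centre within 45 mm of the front plate's middle; the fingers, TCP within 12 mm of the bolt's vertical plane and inside the gap, press the head with more than 8 N and hold it upright within 0.08 rad, not turning (all of step 2 and linear speed of block below 0.03 m/s and value of joint bolt between -0.08 and 0.08 rad and velocity of joint bolt between -0.05 and 0.05 rad/s and contact force between the fingers and bolt above 8 N and y of the grasp point in the frame of bracket between -0.012 and 0.012 m and x of the grasp point in the frame of bracket between 0.01 and 0.045 m); the arm keeps its last pose, push and grip.
It fails at once if another piece in the bin is shifted by more than 40 mm (distance of any of coaster, tile from where it was at the start of the episode above 0.04 m).
It fails at once if a jar, the bottle or the cup is shifted by more than 40 mm (distance of any of jar_a, jar_b, jar_c, glue, cup from where it was at the start of the episode above 0.04 m).
It also fails if it takes over 51 s, if anything falls off the work surface, if the arm or the gripper's body presses on something with over 40 N, if the wrist force passes 120 N, or if a joint passes its speed limit or range.

## Working session

There is one attempt and no reset: what is moved stays moved. The work goes in short steps, Python scripts to look and compute and a tool call to move; the robot and the scene stay as the last step left them, time stands still between calls to the robot, and variables do not carry over. Pictures are saved under pics/ and viewed, at most 10 in all, crops included, and the job is handed in when it is done.

Besides the shell and the picture viewer there is one more tool, called by a JSON object that holds its "name" and its "arguments". arm_command: Moves the arm, as the interface text tells. Its arguments: {"type":"object","properties":{"plan":{"type":"array"},"gripper":{"type":"number"},"force":{"type":"number"}},"required":["plan"]}

```bash
mkdir -p pics; ls; python3 - <<'E'
from station import *
import cv2,numpy as np
o=get_obs(); print({k:np.round(v,3) for k,v in o.items()})
for n in ("scene","top"):
    c=calibration(n); print(n,c["fx"],c["fy"],c["cx"],c["cy"],c["dist"],np.round(c["pose"],3).tolist())
    im,d=get_image(n); np.savez(f"{n}0.npz",im=im,d=d); cv2.imwrite(f"pics/{n}0.png",im); print(d.min(),d.max(),(d>0).mean())
E
```

```text
pics
{'t': np.float64(0.0), 'q': array([ 1.077,  0.053,  1.614,  0.   ,  1.476, -0.119]), 'dq': array([ 0.001,  0.   , -0.   ,  0.002, -0.   ,  0.001]), 'effort': array([-1.0000e-03, -3.9368e+01, -3.7018e+01, -0.0000e+00,  7.0000e-03,
        0.0000e+00]), 'tool_pos': array([0.229, 0.581, 0.249]), 'tool_rot': array([-5.850e-01, -3.086e+00,  3.000e-03]), 'contact_force': array([-0.88 ,  0.207, -0.052]), 'wrist_torque': array([-0.026, -0.01 ,  0.019]), 'grip_force': np.float64(0.0), 'opening': np.float64(0.086)}
scene 450.91062596501735 450.91062596501735 257.54691331315075 197.24380881367605 [0.04163296 0.         0.         0.         0.        ] [[-0.026, -0.828, 0.56, 1.192], [1.0, -0.012, 0.028, 0.048], [-0.016, 0.561, 0.828, 1.069], [0.0, 0.0, 0.0, 1.0]]
0.0 2.9881678 0.9959665934244791
top 486.66463422025663 486.66463422025663 257.95880336459373 189.59441883433314 [-0.17475777  0.          0.          0.          0.        ] [[-0.015, 0.983, -0.184, 0.311], [-1.0, -0.012, 0.016, 0.038], [0.014, 0.185, 0.983, 1.32], [0.0, 0.0, 0.0, 1.0]]
0.0 2.326643 0.9957784016927084
```

View pics/scene0.png

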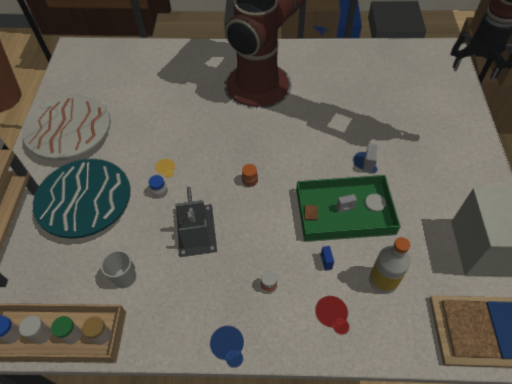

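View pics/top0.png

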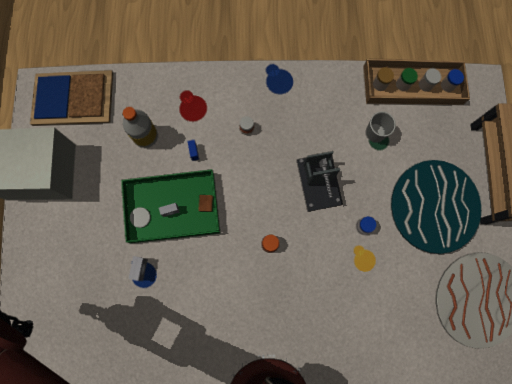

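The overview shows the bin (top 170,207) with a standing grey block (168,210), coaster (140,217) and tile (206,203). The bracket is at (322,182) and a grey decoy block sits outside the bin at (140,268). I'll build helpers and look at enlarged crops.

```bash
cat > h.py <<'E'
from station import *
import cv2,numpy as np
from scipy.spatial.transform import Rotation as R
def rays(c,uv):
    K=np.array([[c["fx"],0,c["cx"]],[0,c["fy"],c["cy"]],[0,0,1.]])
    p=cv2.undistortPoints(np.float64(uv).reshape(-1,1,2),K,np.array(c["dist"]))[:,0]
    return np.c_[p[:,0],-p[:,1],-np.ones(len(p))]
def cloud(c,d):
    v,u=np.mgrid[:384,:512]; r=rays(c,np.c_[u.ravel(),v.ravel()])*d.reshape(-1,1)
    P=np.array(c["pose"]); return (r@P[:3,:3].T+P[:3,3]).reshape(384,512,3)
def onplane(c,uv,z):
    P=np.array(c["pose"]); r=rays(c,uv)@P[:3,:3].T
    return P[:3,3]+r*((z-P[2,3])/r[:,2])[:,None]
E
python3 - <<'E'
from h import *
ims=[]
for n,(a,b,e,f) in {"top":(120,170,110,110),"top2":(280,120,110,110),"scene":(290,160,110,110),"scene2":(140,165,110,110)}.items():
    im=np.load(n.strip("2")+"0.npz")["im"]; ims.append(cv2.resize(im[b:b+f,a:a+e],(400,300) if 0 else (300,300),interpolation=cv2.INTER_CUBIC))
cv2.imwrite("pics/crops.png",np.vstack([np.hstack(ims[:2]),np.hstack(ims[2:])]))
z=np.load("top0.npz");X=cloud(calibration("top"),z["d"])
z2=np.load("scene0.npz");X2=cloud(calibration("scene"),z2["d"])
for nm,X in (("top",X),("scene",X2)):
    t=X[(abs(X[...,2])<.02)&(X[...,0]>.3)&(X[...,0]<.8)&(abs(X[...,1])<.4)]; print(nm,"table z",np.median(t[:,2]))
z=np.load("top0.npz");X=cloud(calibration("top"),z["d"])
print("bin corners",np.round(onplane(calibration("top"),[[122,180],[213,169],[221,234],[127,243]],.045),3).tolist())
np.set_printoptions(linewidth=250)
print((X[140:215:2,296:350:2,2]*1000).astype(int))
print((X[200:222:1,155:182:1,2]*1000).astype(int))
E
```

```text
top table z 0.0015770945296404992
scene table z 0.0009618558556157009
bin corners [[0.581, 0.384, 0.045], [0.608, 0.137, 0.045], [0.433, 0.116, 0.045], [0.411, 0.365, 0.045]]
[[ 2  1  5 ...  1  2  0]
 [ 0  0  0 ...  5 -1  4]
 [-1  0  1 ...  4  1  3]
 ...
 [ 0 -1  0 ...  1  1  1]
 [ 1  0  1 ... -1  4  6]
 [ 2  2  0 ...  3  2  3]]
[[ 9  2  4  4  5  5  4  4  7  8  2  4  4  4  0  5  5  0  3 10 11  6  1  5  6  2  4]
 [ 5  1  3  4  7  6  0 11  4  4  4  7  6  7  8  4  3  1  6  3 10  4  9  2  4  1  7]
 [ 5 10  3  5  6  4 10  5  5  3  4  2  3 10  3  4  4  3  2  7  6  6  2  1 -1  4  6]
 [ 4  5  4  2  4  4  5  9  5  8  5  6  4  3 10  4  8  2 52 47 49  5 -1  5  6  9  7]
 [ 5  2  4  5  0  1  9  3  6  2  3  1  7  2 54 49 51 56 46 52 46 42  5  9  3  8  6]
 [ 6  3  5  4  7  8  7  6  5  3  4 49 51 55 54 52 51 51 55 50 50 41 17  8  2  7  1]
 [ 5  7  1  6  2  4  7  7 48 53 51 51 51 52 48 48 49 43 46 48 49 53 25  4  5  3  7]
 [ 5  9  4  8 49 45 52 51 55 52 56 52 53 54 55 50 49 48 51 53 48 51 34  5  5  4  6]
 [ 5  9 12 -1 49 53 46 53 49 50 48 53 51 52 56 50 51 56 47 56 49 48 41 14  0  5  2]
 [ 4  1  2  4
[... 379 characters left out ...]
16 15  8  0  7  6  6  5  7]
 [ 8  0  5  5  4 49 46 54 43 38 41 24 16 17 17 19 15  3  2  4  1  1  4  6  4  4  4]
 [ 9 10  5  8  3  6 39 35 25 25 26 18 14 10  6  1  2 -1  4  3  9  2  5 12  4  2  5]
 [ 5  2  0  5  4  4  5  0 16 14  7  7  5  5  4  3  8  6  2  8  2  2  7  3  0  0 10]
 [ 2  2  2  7  5  1  7  2  4  2  2  4  4  6  5  6  1  2  6  2  3  4  3  3  5  6  7]
 [ 5  2  8  5  7  6  5  5  5  2  8  3  0  0  3  3 12  6  2  1  3  7 10  5  8  3 10]
 [ 5  2  5  7 10  3  4  3  8  7  7  0  3  9  5  7  0  2  9  7  2  7  5  4  2  7  5]
 [ 6  4  2  0  5  2  3  4 10  8  2  5  4  7  9  6  5  6  5  7  4  4  5  6  5  9  7]
 [ 6  5  4  5  4  8  1  6  2  4  4  0  2  3  5  7  6  8  4  2  3  2  2 10  6  0  4]]
```

View pics/crops.png

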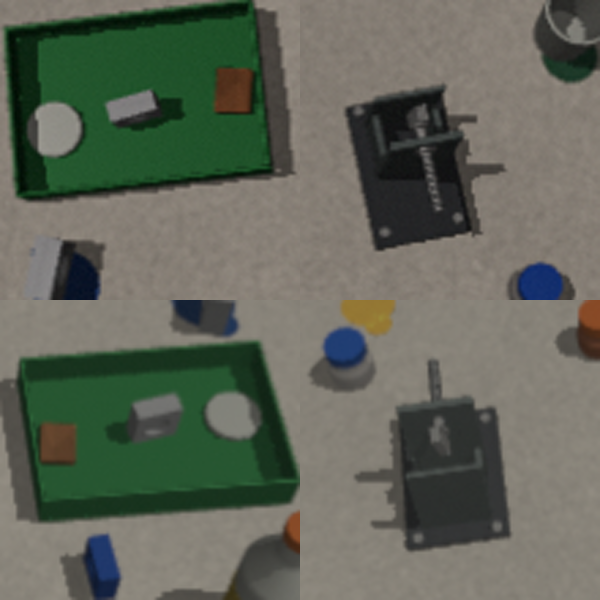

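The crops show the block's top at top px ~(168,209), the bracket with its bolt pointing to the robot, and the head visible in the gap at ~(323,162). I'll measure each.

```bash
python3 - <<'E'
from h import *
np.set_printoptions(precision=4,suppress=True)
Xs={}
for n in ("top","scene"):
    z=np.load(n+"0.npz"); X=cloud(calibration(n),z["d"]); Xs[n]=(X,z["im"])
def sel(X,lo,hi): return ((X>=lo)&(X<=hi)).all(-1)
def rect(P):
    (c,s,a)=cv2.minAreaRect((P[:,:2]*1000).astype(np.float32)); return np.round(c,1),np.round(s,1),round(a,1)
for n,(X,im) in Xs.items():
    m=sel(X,[.45,.17,.042],[.57,.33,.062]); P=X[m]
    print(n,"block top",len(P),P.mean(0),rect(P))
    m=sel(X,[.45,-.2,.128],[.62,-.02,.15]); P=X[m]
    w=np.linalg.svd(P[:,:2]-P[:,:2].mean(0),full_matrices=0)[2][0]
    s=(P[:,:2]-P[:,:2].mean(0))@w
    print(n,"plate",len(P),P.mean(0),rect(P),"dir",w,np.degrees(np.arctan2(-w[0],w[1])),"mid",P[:,:2].mean(0)+w*(np.percentile(s,1)+np.percentile(s,99))/2,s.max()-s.min())
    m=sel(X,[.40,-.2,.1],[.62,-.02,.127]); P=X[m]; print(" bolt zone",len(P)); print(P[np.argsort(P[:,0])][::max(1,len(P)//25)])
    # table-top stuff
    for nm,(x,y) in {"region":(0,0)}.items(): pass
X,im=Xs["top"]
m=sel(X,[.35,-.4,.03],[.8,.45,.3]).astype(np.uint8)
k,l,st,ce=cv2.connectedComponentsWithStats(m)
for i in range(1,k):
    if st[i,4]>25:
        P=X[l==i]; print("obj",st[i,:4],P.mean(0),"zmax",np.percentile(P[:,2],95),rect(P))
E
```

```text
top block top 145 [0.5009 0.2565 0.0509] (array([500.9, 256.6]), array([21.2, 47. ]), 15.3)
top plate 120 [ 0.581  -0.1518  0.1359] (array([ 579. , -153.5]), array([51.1, 56.1]), 54.5) dir [ 0.2228 -0.9749] -167.1290752768016 mid [ 0.5809 -0.1516] 0.07154147813794144
 bolt zone 201
[[ 0.5157 -0.161   0.1159]
 [ 0.5194 -0.1676  0.1232]
 [ 0.5232 -0.1586  0.1167]
 [ 0.5278 -0.1583  0.1199]
 [ 0.5333 -0.164   0.1173]
 [ 0.5382 -0.1588  0.119 ]
 [ 0.5431 -0.1563  0.1205]
 [ 0.5479 -0.1562  0.1222]
 [ 0.5536 -0.1594  0.1197]
 [ 0.5574 -0.1534  0.1266]
 [ 0.5636 -0.1596  0.1211]
 [ 0.5667 -0.1575  0.119 ]
 [ 0.5694 -0.1525  0.1185]
 [ 0.571  -0.1304  0.1125]
 [ 0.5717 -0.1447  0.1205]
 [ 0.5729 -0.149   0.1263]
 [ 0.5736 -0.1597  0.123 ]
 [ 0.578  -0.1716  0.1142]
 [ 0.5797 -0.1788  0.118 ]
 [ 0.5877 -0.1482  0.1184]
 [ 0.5928 -0.1457  0.119 ]
 [ 0.5953 -0.1509  0.1195]
 [ 0.5991 -0.1476  0.1256]
 [ 0.6046 -0.1454  0.1247]
 [ 0.6078 -0.1423  0.1116]
 [ 0.6126 -0.1421  0.1138]]
scene block top 137 [0.5052 0.2558 0.0495] (array([504.1, 256.3]), array([22.5, 46.6]), 15.4)
scene plate 142 [ 0.
[... 1565 characters left out ...]
 zmax 0.049273516898966925 (array([510.8, 254.8]), array([173.4, 252.9]), 5.9)
obj [391 168  25  79] [ 0.4972 -0.3747  0.0502] zmax 0.055206779811394185 (array([ 498.2, -370. ]), array([213.4,  59.9]), 0.0)
obj [159 203  19  13] [0.5005 0.256  0.0499] zmax 0.055799108710601605 (array([500.9, 256.6]), array([21.2, 47. ]), 15.3)
obj [358 217  18  17] [ 0.4506 -0.2702  0.0541] zmax 0.05982498076369915 (array([ 450.9, -271.4]), array([41.2, 40.4]), 89.6)
obj [262 234  17  18] [ 0.4078 -0.0114  0.0551] zmax 0.060212218434376207 (array([408.7, -12.1]), array([41.8, 43. ]), 90.0)
obj [132 256  14  11] [0.363  0.3323 0.0584] zmax 0.06489219719229056 (array([363.1, 333.7]), array([29.2, 24. ]), 83.9)
```

```bash
cat >> h.py <<'E'
def down(yaw,flip=1,lean=0):  # tool z down, tool y along flip*bracket-type y at yaw; lean about its x axis
    c,s=np.cos(yaw),np.sin(yaw); x=np.array([c,s,0]);y=np.array([-s,c,0])*flip; z=np.array([0,0,-1.])
    M=np.c_[np.cross(y,z),y,z]; return R.from_rotvec(lean*x)*R.from_matrix(M)
def delta(pos,Rt):
    o=get_obs(); R0=R.from_rotvec(o["tool_rot"])
    print("t",round(float(o["t"]),2),"q",np.round(o["q"],2),"shift cm",np.round(R0.inv().apply(np.array(pos)-o["tool_pos"])*100,2),"rot",np.round((R0.inv()*Rt).as_rotvec(),3))
E
python3 - <<'E'
from h import *
o=get_obs();print(R.from_rotvec(o["tool_rot"]).as_matrix().round(3))
for f in (1,-1): delta([.47,.25,.25],down(np.radians(15.3),f))
c=calibration("wrist");R0=R.from_rotvec(o["tool_rot"]).as_matrix();P=np.array(c["pose"])
print(R0.T@P[:3,:3],R0.T@(P[:3,3]-o["tool_pos"]),c["fx"])
E
```

```text
[[-0.931  0.366 -0.001]
 [ 0.366  0.931 -0.002]
 [ 0.    -0.002 -1.   ]]
t 0.1 q [ 1.08  0.05  1.61  0.    1.48 -0.12] shift cm [-34.59 -21.98  -0.08] rot [-0.002 -0.001 -0.642]
t 0.1 q [ 1.08  0.05  1.61  0.    1.48 -0.12] shift cm [-34.59 -21.98  -0.08] rot [-1.0e-03  2.0e-03  2.5e+00]
[[ 5.06444061e-04  9.51165122e-01  3.08682124e-01]
 [ 9.99999741e-01 -3.23606216e-04 -6.43513077e-04]
 [-5.12195741e-04  3.08682370e-01 -9.51165039e-01]] [ 0.07886516 -0.00044395 -0.12364704] 266.50585040863723
```

```bash
python3 - <<'E'
from h import *
delta([.502,.256,.2],down(np.radians(15.3)))
E
```

```text
t 0.1 q [ 1.08  0.05  1.61  0.    1.48 -0.12] shift cm [-37.35 -20.24   4.92] rot [-0.002 -0.001 -0.642]
```

{"name": "arm_command", "arguments": {"plan": [[[-37.35,-20.24,4.9,0,0,-0.64],[-37.35,-20.24,4.9,0,0,-0.64],[-37.35,-20.24,4.9,0,0,-0.64],[-37.35,-20.24,4.9,0,0,-0.64],[-37.35,-20.24,4.9,0,0,-0.64],[-37.35,-20.24,4.9,0,0,-0.64],[-37.35,-20.24,4.9,0,0,-0.64],[-37.35,-20.24,4.9,0,0,-0.64],[-37.35,-20.24,4.9,0,0,-0.64],[-37.35,-20.24,4.9,0,0,-0.64],[-37.35,-20.24,4.9,0,0,-0.64],[-37.35,-20.24,4.9,0,0,-0.64]]], "gripper": -1}}

```text
t: 1.1
tool_pos: [0.5041, 0.2528, 0.1997]
tool_rot: [0.407, -3.114, 0.003]
contact_force: [-0.6, 0.4, -0.1]
opening: 0.0854
grip_force: 0.0
```

```bash
python3 - <<'E'
from h import *
np.set_printoptions(precision=4,suppress=True)
o=get_obs();print(o["t"],o["tool_pos"],np.abs(o["dq"]).max())
c=calibration("wrist");im,d=get_image("wrist");cv2.imwrite("pics/w1.png",im)
X=cloud(c,d)
m=((X>=[.45,.2,.04])&(X<=[.56,.31,.062])).all(-1);P=X[m]
print(len(P),P.mean(0),P[:,2].max(),cv2.minAreaRect((P[P[:,2]>.045][:,:2]*1000).astype(np.float32)))
delta([.502,.256,.035],down(np.radians(15.3)))
E
```

```text
1.1 [0.5041 0.2528 0.1997] 0.06784609751086196
870 [0.5017 0.2572 0.0492] 0.05179498360941148 ((502.8845520019531, 257.3534240722656), (20.557832717895508, 46.058223724365234), 15.79031753540039)
t 1.15 q [ 0.34 -0.06  1.81  0.    1.39 -1.5 ] shift cm [ 0.02  0.16 16.5 ] rot [-0.    -0.002 -0.006]
```

View pics/w1.png

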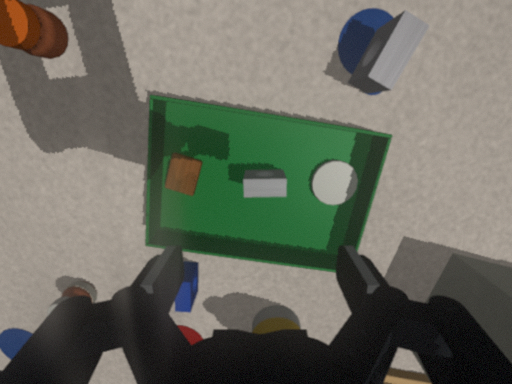

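Wrist view: the block's top is at (265,187), well aligned between the fingers. The depth fit gives a centre of (0.503, 0.257) and a 46 x 20.5 mm footprint, which matches. The coaster is at (335,183).

```bash
python3 - <<'E'
from h import *
delta([.503,.2572,.036],down(np.radians(15.6)))
E
```

```text
t 1.15 q [ 0.34 -0.06  1.81  0.    1.39 -1.5 ] shift cm [-0.1   0.25 16.4 ] rot [-0.    -0.002 -0.011]
```

{"name": "arm_command", "arguments": {"plan": [[[-0.1,0.1,8,0,0,-0.01],[-0.1,0.1,8,0,0,-0.01],[-0.1,0.1,11,0,0,-0.01],[-0.1,0.1,14,0,0,-0.01],[-0.1,0.1,16.4,0,0,-0.01],[-0.1,0.1,16.4,0,0,-0.01],[-0.1,0.1,16.4,0,0,-0.01],[-0.1,0.1,16.4,0,0,-0.01]]], "gripper": -0.4}}

```text
t: 1.82
tool_pos: [0.5037, 0.2588, 0.0387]
tool_rot: [-0.432, 3.109, 0.001]
contact_force: [0.6, -0.9, 0.2]
opening: 0.0595
grip_force: 0.0
```

{"name": "arm_command", "arguments": {"plan": [[[0,0,0,0,0,0],[0,0,0,0,0,0],[0,0,0,0,0,0],[0,0,0,0,0,0],[0,0,0,0,0,0],[0,0,0,0,0,0]]], "gripper": 1, "force": 35}}

```text
t: 2.32
tool_pos: [0.5049, 0.2586, 0.0399]
tool_rot: [-0.43, 3.107, 0.002]
contact_force: [-0.7, 0.6, 6.6]
opening: 0.0452
grip_force: 37.7
```

{"name": "arm_command", "arguments": {"plan": [[[0,0,-3,0,0,0],[0,0,-6,0,0,0],[0,0,-10,0,0,0],[0,0,-14,0,0,0],[0,0,-18,0,0,0],[0,0,-18,0,0,0],[0,0,-18,0,0,0]]]}}

```text
t: 2.9
tool_pos: [0.5049, 0.2584, 0.2218]
tool_rot: [-0.43, 3.104, 0.003]
contact_force: [0.1, 0.7, -0.9]
opening: 0.0454
grip_force: 36.9
```

```bash
python3 - <<'E'
from h import *
o=get_obs();print(o["tool_pos"],o["opening"],o["grip_force"])
delta([.425,-.18,.22],down(np.radians(12)))
E
```

```text
[0.5048849  0.2584054  0.22180439] 0.04543919569760748 36.9454550743103
t 2.9 q [ 0.34 -0.07  1.78 -0.    1.42 -1.5 ] shift cm [ 1.960e+01 -4.002e+01 -1.000e-02] rot [0.001 0.008 0.066]
```

{"name": "arm_command", "arguments": {"plan": [[[18,-40,0,0,0,0.065],[18,-40,0,0,0,0.065],[18,-40,0,0,0,0.065],[18,-40,0,0,0,0.065],[18,-40,0,0,0,0.065],[18,-40,0,0,0,0.065],[18,-40,0,0,0,0.065],[18,-40,0,0,0,0.065],[18,-40,0,0,0,0.065],[18,-40,0,0,0,0.065],[18,-40,0,0,0,0.065],[18,-40,0,0,0,0.065]]]}}

```text
t: 3.9
tool_pos: [0.4367, -0.1794, 0.2152]
tool_rot: [0.32, -3.122, -0.001]
contact_force: [-0.5, 0.4, -1.1]
opening: 0.0456
grip_force: 36.9
```

{"name": "arm_command", "arguments": {"plan": [[[0,0,0,0,0,0],[0,0,0,0,0,0],[0,0,0,0,0,0]]]}}

```text
t: 4.15
tool_pos: [0.4382, -0.1749, 0.2161]
tool_rot: [0.332, -3.123, -0.002]
contact_force: [-0.2, 0.4, -0.5]
opening: 0.0454
grip_force: 36.9
```

```bash
python3 - <<'E'
from h import *
np.set_printoptions(precision=4,suppress=True)
o=get_obs();print(o["t"],o["tool_pos"],np.abs(o["dq"]).max())
for n in ("wrist","top"):
    c=calibration(n);im,d=get_image(n);np.savez(n+"2.npz",im=im,d=d,pose=c["pose"]);cv2.imwrite(f"pics/{n}2.png",im)
z=np.load("wrist2.npz");c=calibration("wrist");c["pose"]=z["pose"];X=cloud(c,z["d"])
m=((X>=[.5,-.25,.128])&(X<=[.65,-.05,.147])).all(-1);P=X[m]
print("plate",len(P),P.mean(0),cv2.minAreaRect((P[:,:2]*1000).astype(np.float32)))
m=((X>=[.49,-.19,.105])&(X<=[.57,-.13,.13])).all(-1);P=X[m]
print("bolt",len(P),P.min(0),P.max(0))
for a in np.arange(.5,.57,.01):
    Q=P[abs(P[:,0]-a)<.005]; 
    if len(Q)>3: print(a,len(Q),np.median(Q,0),np.ptp(Q[:,1]))
R0=R.from_rotvec(o["tool_rot"]).as_matrix();T=(X-o["tool_pos"])@R0
m=((T>=[-.02,-.03,-.02])&(T<=[.03,.03,.05])).all(-1)&(z["d"]>0); v,u=np.nonzero(m)
P=T[m];print("block in tool",len(P),P.min(0),P.max(0),np.median(P,0))
E
```

```text
4.15 [ 0.4382 -0.1749  0.2161] 0.011252564671878355
plate 0 [nan nan nan] ((0.0, 0.0), (0.0, 0.0), 0.0)
bolt 346 [ 0.5273 -0.1668  0.1116] [ 0.5699 -0.13    0.1213]
0.53 57 [ 0.532  -0.1614  0.1191] 0.010850793398742675
0.54 85 [ 0.5397 -0.1608  0.1187] 0.011020596531298749
0.55 84 [ 0.5501 -0.1584  0.119 ] 0.01117797026306705
0.56 76 [ 0.5598 -0.157   0.1192] 0.010912454238340918
block in tool 7446 [-0.0113 -0.03   -0.02  ] [0.0128 0.0289 0.0366] [ 0.0097 -0.0003 -0.0091]<stdin>:8: RuntimeWarning: Mean of empty slice.
  ret = um.true_divide(
```

View pics/wrist2.png

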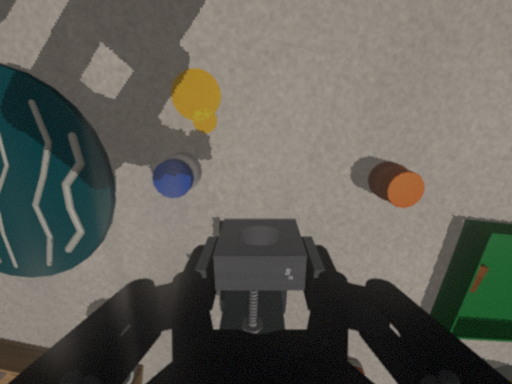

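Wrist view: the block is held squarely (bore at 260,235), and the bolt is seen end-on to it at (253,290–330). The depth medians put the bolt axis at about (0.545, -0.160), yaw ~11.5°, top of shank at 0.119–0.120, as expected.

```bash
python3 - <<'E'
from h import *
delta([.438,-.1814,.128],down(np.radians(11.5)))
z=np.load("top0.npz");c=calibration("top");X=cloud(c,z["d"])
for n in ("top","scene"):
    X=cloud(calibration(n),np.load(n+"0.npz")["d"])
    m=((X>=[.51,-.19,.105])&(X<=[.572,-.14,.13])).all(-1);P=X[m];P=P[abs(P[:,1]-np.median(P[:,1]))<.012]
    print(n,np.polyfit(P[:,0]-.545,P[:,1],1),np.median(P[:,2]))
    m=((X>=[.59,-.19,.118])&(X<=[.625,-.10,.14])).all(-1);P=X[m]; print("head",len(P),P.mean(0),P.min(0),P.max(0))
E
```

```text
t 4.25 q [-0.54 -0.3   1.99  0.    1.45 -2.32] shift cm [ 0.19 -0.63  8.86] rot [ 0.001 -0.     0.011]
top [ 0.19713008 -0.15813441] 0.1203555421054665
head 48 [ 0.60236914 -0.14894978  0.12546921] [ 0.59221217 -0.1560367   0.11815912] [ 0.61411786 -0.1406449   0.13455717]
scene [ 0.18181021 -0.15982621] 0.11927501878821545
head 48 [ 0.60409993 -0.15371979  0.12602366] [ 0.59000121 -0.18604989  0.11815925] [ 0.61672378 -0.14151448  0.13383882]
```

{"name": "arm_command", "arguments": {"plan": [[[0.2,-0.5,3,0,0,0.015],[0.2,-0.5,6,0,0,0.015],[0.2,-0.5,8.8,0,0,0.015],[0.2,-0.5,8.8,0,0,0.015],[0.2,-0.5,8.8,0,0,0.015],[0.2,-0.5,8.8,0,0,0.015]]]}}

```text
t: 4.75
tool_pos: [0.4385, -0.1814, 0.1306]
tool_rot: [-0.308, 3.125, -0.002]
contact_force: [0.7, -0.9, -1.0]
opening: 0.0452
grip_force: 36.9
```

```bash
python3 - <<'E'
from h import *
np.set_printoptions(precision=4,suppress=True)
o=get_obs();print(o["t"],o["tool_pos"],o["contact_force"])
a=[np.cos(.19),np.sin(.19),0]
delta([.557,-.1575,.128],down(.19))
im,d=get_image("scene");np.savez("scene3.npz",im=im,d=d)
cv2.imwrite("pics/s3.png",cv2.resize(im[130:270,120:310],None,fx=4,fy=4,interpolation=cv2.INTER_CUBIC))
E
```

```text
4.75 [ 0.4385 -0.1814  0.1306] [ 0.7028 -0.9427 -0.9626]
t 4.75 q [-0.55 -0.21  2.07  0.    1.28 -2.32] shift cm [-12.09   0.04   0.28] rot [-0.001  0.002  0.006]
```

View pics/s3.png

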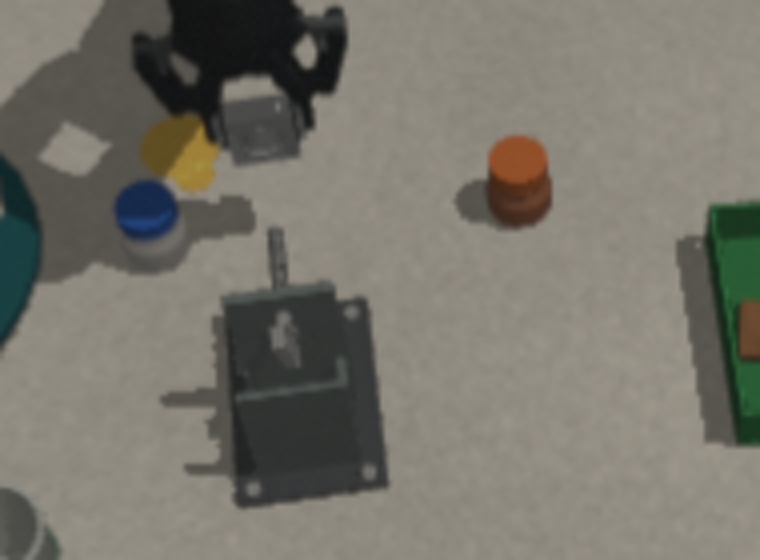

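The block's bore (262,130) lies on the extension of the bolt line (277,235)→(286,285), so I can insert it.

{"name": "arm_command", "arguments": {"plan": [[[-1,0,0.2,0,0,0.005],[-2,0,0.2,0,0,0.005],[-3.5,0,0.2,0,0,0.005],[-5,0,0.2,0,0,0.005],[-6.5,0,0.2,0,0,0.005],[-8,0,0.2,0,0,0.005],[-9,0,0.2,0,0,0.005],[-9,0,0.2,0,0,0.005]]]}}

```text
t: 5.47
tool_pos: [0.5283, -0.1637, 0.128]
tool_rot: [-0.3, 3.125, -0.001]
contact_force: [-0.2, -0.2, -1.3]
opening: 0.0452
grip_force: 36.9
```

{"name": "arm_command", "arguments": {"plan": [[[-1,0,0,0,0,0],[-2,0,0,0,0,0],[-3,0,0,0,0,0],[-3,0,0,0,0,0],[-3,0,0,0,0,0],[-3,0,0,0,0,0]]]}}

```text
t: 5.97
tool_pos: [0.5551, -0.1583, 0.1268]
tool_rot: [0.298, -3.127, -0.0]
contact_force: [0.0, 0.5, -1.1]
opening: 0.0454
grip_force: 36.9
```

```bash
python3 - <<'E'
from h import *
np.set_printoptions(precision=4,suppress=True)
o=get_obs();print(o["t"],o["tool_pos"],o["contact_force"])
im,d=get_image("scene");w,dw=get_image("wrist")
cv2.imwrite("pics/s4.png",np.hstack([cv2.resize(im[130:255,140:265],(400,400),interpolation=cv2.INTER_CUBIC),cv2.resize(w[180:360,160:340],(400,400))]))
E
```

```text
5.9667 [ 0.5551 -0.1583  0.1268] [ 0.0366  0.5291 -1.1328]
```

View pics/s4.png

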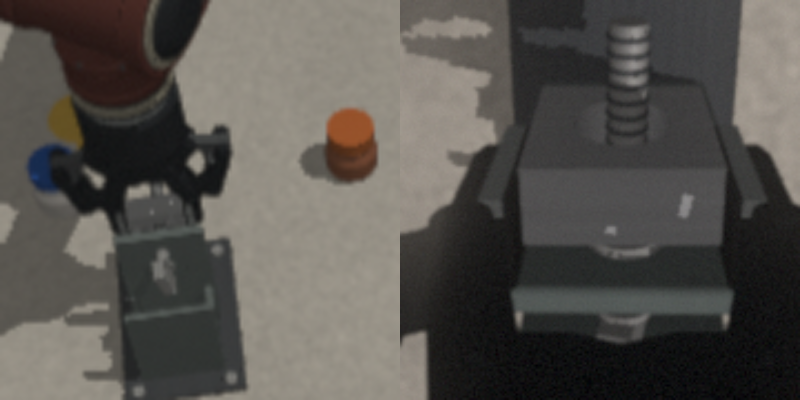

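The block is threaded on the shank near the plate. I'll lower it onto the bolt and release.

{"name": "arm_command", "arguments": {"plan": [[[0,0,0.2,0,0,0],[0,0,0.4,0,0,0],[0,0,0.6,0,0,0],[0,0,0.6,0,0,0]]]}}

```text
t: 6.4
tool_pos: [0.5549, -0.1583, 0.1205]
tool_rot: [0.298, -3.127, -0.0]
contact_force: [0.1, -0.4, -0.5]
opening: 0.0457
grip_force: 37.1
```

{"name": "arm_command", "arguments": {"plan": [[[0,0,0,0,0,0],[0,0,0,0,0,0],[0,0,0,0,0,0],[0,0,0,0,0,0],[0,0,0,0,0,0],[0,0,0,0,0,0],[0,0,0,0,0,0],[0,0,0,0,0,0]]], "gripper": -0.6}}

```text
t: 7.07
tool_pos: [0.5553, -0.1583, 0.121]
tool_rot: [-0.298, 3.127, -0.0]
contact_force: [0.0, -0.7, -1.2]
opening: 0.0683
grip_force: 0.0
```

{"name": "arm_command", "arguments": {"plan": [[[0,0,-1,0,0,0],[0,0,-2,0,0,0],[0,0,-4,0,0,0],[0,0,-7,0,0,0],[0,0,-11,0,0,0],[0,0,-15,0,0,0],[0,0,-15,0,0,0],[0,0,-15,0,0,0],[0,0,-15,0,0,0],[0,0,-15,0,0,0]]]}}

```text
t: 7.9
tool_pos: [0.5546, -0.158, 0.2697]
tool_rot: [0.298, -3.125, -0.002]
contact_force: [-0.0, 0.3, -0.4]
opening: 0.0684
grip_force: 0.0
```

```bash
python3 - <<'E'
from h import *
np.set_printoptions(precision=4,suppress=True)
o=get_obs();print(o["t"],o["tool_pos"],o["contact_force"])
out=[]
for n in ("wrist","scene"):
    c=calibration(n);im,d=get_image(n);np.savez(n+"5.npz",im=im,d=d,pose=c["pose"]);X=cloud(c,d)
    out.append(cv2.resize(im[130:255,140:265] if n=="scene" else im[140:384,130:374],(400,400),interpolation=cv2.INTER_CUBIC))
    m=((X>=[.49,-.25,.08])&(X<=[.66,-.05,.15])).all(-1)&(d>0)
    for lo,hi,nm in ((.132,.142,"plate"),(.125,.1315,"125-131"),(.112,.1245,"shank/head")):
        P=X[m&(X[...,2]>lo)&(X[...,2]<hi)]
        if len(P)>4: print(n,nm,len(P),P.mean(0),cv2.minAreaRect((P[:,:2]*1000).astype(np.float32)))
cv2.imwrite("pics/s5.png",np.hstack(out))
E
```

```text
7.9 [ 0.5546 -0.158   0.2697] [-0.0143  0.2799 -0.4061]
wrist plate 575 [ 0.5762 -0.1524  0.1357] ((563.337890625, -156.1368408203125), (40.315284729003906, 68.87466430664062), 11.33647346496582)
wrist 125-131 1074 [ 0.5624 -0.1593  0.1291] ((569.4119873046875, -154.0523681640625), (72.9039077758789, 63.89031982421875), 46.3785400390625)
wrist shank/head 774 [ 0.5593 -0.1568  0.1187] ((561.8546142578125, -154.19796752929688), (70.27033996582031, 73.35350799560547), 59.60818099975586)
scene plate 136 [ 0.5738 -0.1525  0.1355] ((565.766845703125, -156.3574981689453), (41.34861373901367, 69.66926574707031), 10.15100383758545)
scene 125-131 161 [ 0.5711 -0.1589  0.1289] ((570.4033203125, -155.7522735595703), (72.51660919189453, 67.52582550048828), 51.07118225097656)
scene shank/head 160 [ 0.5754 -0.1532  0.119 ] ((566.631591796875, -155.93991088867188), (77.90910339355469, 72.84184265136719), 52.61884307861328)
```

View pics/s5.png

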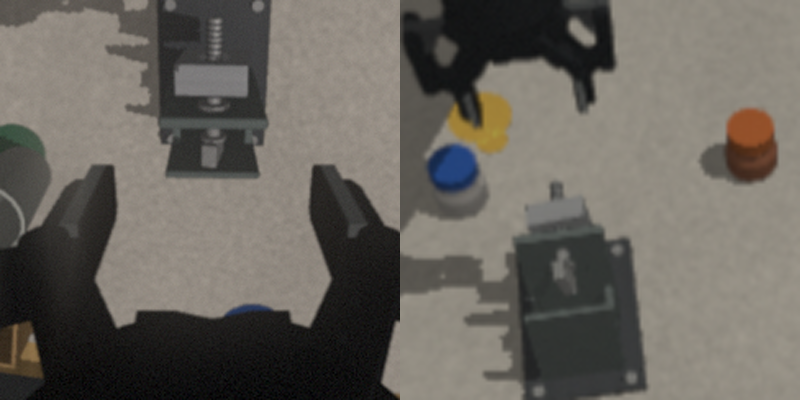

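The block hangs on the bolt against nothing else (wrist crop 212,80), and the head is visible in the gap at crop (212,150). I'll now measure the head's position and lean in the bracket frame.

```bash
python3 - <<'E'
from h import *
np.set_printoptions(precision=1,suppress=True,linewidth=200)
yaw=.195;Rz=R.from_euler("z",yaw).as_matrix()
for n in ("wrist","scene"):
    z=np.load(n+"5.npz");c=calibration(n);c["pose"]=z["pose"];X=cloud(c,z["d"])
    B=(X-[.5825,-.1525,0])@Rz*1000; ok=z["d"]>0
    P=B[ok&(abs(B[...,0])<9)&(abs(B[...,1])<50)&(B[...,2]>133)&(B[...,2]<141)]
    print(n,"plate ctr x",np.median(P[:,0]),"y ext",np.percentile(P[:,1],[1,99]),"n",len(P),"slope",np.polyfit(P[:,1],P[:,0],1))
    P=B[ok&(B[...,0]>12)&(B[...,0]<42)&(abs(B[...,1])<20)&(B[...,2]>100)&(B[...,2]<140)]
    print("head n",len(P),P.mean(0),P.min(0),P.max(0))
    for a in range(104,140,4):
        Q=P[(P[:,2]>=a)&(P[:,2]<a+4)]
        if len(Q): print(a,len(Q),"y",np.percentile(Q[:,1],[5,50,95]),"x",np.percentile(Q[:,0],[5,50,95]))
    P=B[ok&(B[...,0]>-40)&(B[...,0]<-5)&(abs(B[...,1])<30)&(B[...,2]>126)&(B[...,2]<134)]
    print("block top",len(P),P.min(0),P.max(0),cv2.minAreaRect(P[:,:2].astype(np.float32)))
E
```

```text
wrist plate ctr x -4.508591535034749 y ext [-34.   33.5] n 507 slope [ 0.  -4.3]
head n 251 [ 19.8  -1.2 123.4] [ 12.   -8.9 106.8] [ 31.4   8.2 130.7]
104 6 y [6.  6.  6.1] x [23.7 26.8 29.9]
108 7 y [-7.5  4.8  6. ] x [12.8 13.6 22.3]
112 19 y [-7.9  4.7  8.1] x [13.2 13.6 28.4]
116 38 y [-8.8  0.7  7.1] x [12.6 13.6 27. ]
120 37 y [-6.5  0.1  5.7] x [13.4 14.1 16.7]
124 66 y [-7.7 -4.3  2.3] x [15.3 20.4 30.1]
128 78 y [-6.5 -2.1  1.2] x [16.3 23.4 29.9]
block top 984 [-40.  -29.7 126. ] [ -5.7  30.  134. ] ((-23.528507232666016, 0.7386360168457031), (59.693580627441406, 34.27717208862305), 87.88093566894531)
scene plate ctr x -1.3563966031247003 y ext [-35.2  32. ] n 94 slope [ 0.  -1.5]
head n 65 [ 25.7  -0.4 120.4] [ 15.  -10.  102.2] [ 34.4   7.6 131.5]
104 5 y [0.3 5.5 5.8] x [17.7 24.7 32.9]
108 7 y [-4.1  2.7  5.4] x [20.4 31.7 33.5]
112 7 y [-8.2  3.4  6.2] x [15.3 23.6 32.3]
116 9 y [-4.2  2.4  6.6] x [15.9 30.4 33.1]
120 8 y [-4.8  1.1  4.9] x [15.8 27.4 31.7]
124 15 y [-8.6 -2.2  2.3] x [16.3 21.6 30.6]
128 13 y [-7.  -3.5  0.5] x [21.5 29.1 33.7]
block top 129 [-39.7 -25.2 126. ] [-17.1  20.9 133.9] ((-28.648223876953125, -2.0906715393066406), (46.06550216674805, 22.493919372558594), 89.30225372314453)
```

```bash
python3 - <<'E'
from h import *
yaw=.195;L=.21
H=np.array([.580+.0265*np.cos(yaw),-.1525+.0265*np.sin(yaw),.116]); print(H)
Rt=down(yaw,1,L); z=Rt.as_matrix()[:,2]; print(z)
delta(H-.08*z,Rt); delta(H,Rt)
E
```

```text
[ 0.60599776 -0.14736519  0.116     ]
[-0.04039255  0.2045091  -0.97803091]
t 8.0 q [-0.41 -0.07  1.7  -0.    1.51 -2.17] shift cm [-5.29 -1.62  7.46] rot [-0.208 -0.002 -0.005]
t 8.0 q [-0.41 -0.07  1.7  -0.    1.51 -2.17] shift cm [-5.3   0.04 15.28] rot [-0.208 -0.002 -0.005]
```

{"name": "arm_command", "arguments": {"plan": [[[-3,-0.8,3.5,-0.1,0,0],[-5.3,-1.6,5,-0.2,0,0],[-5.3,-1.6,7.4,-0.21,0,0],[-5.3,-1.6,7.4,-0.21,0,0],[-5.3,-1.6,7.4,-0.21,0,0],[-5.3,-1.6,7.4,-0.21,0,0],[-5.3,-1.6,7.4,-0.21,0,0]]]}}

```text
t: 8.58
tool_pos: [0.6109, -0.1638, 0.1998]
tool_rot: [0.297, -3.094, -0.323]
contact_force: [-0.1, -0.3, -0.4]
opening: 0.0684
grip_force: 0.0
```

```bash
python3 - <<'E'
from h import *
np.set_printoptions(precision=4,suppress=True)
o=get_obs();print(o["tool_pos"],o["contact_force"])
H=np.array([.606,-.1474,.116]); delta(H,down(.195,1,.21))
im,d=get_image("scene");w,_=get_image("wrist")
cv2.imwrite("pics/s6.png",np.hstack([cv2.resize(im[130:255,140:265],(400,400),interpolation=cv2.INTER_CUBIC),cv2.resize(w[140:384,130:374],(400,400))]))
E
```

```text
[ 0.6109 -0.1638  0.1998] [-0.0549 -0.2921 -0.4152]
t 8.58 q [-0.45  0.16  1.59  0.17  1.51 -2.23] shift cm [ 0.2  -0.06  8.55] rot [-0.003  0.004 -0.003]
```

View pics/s6.png

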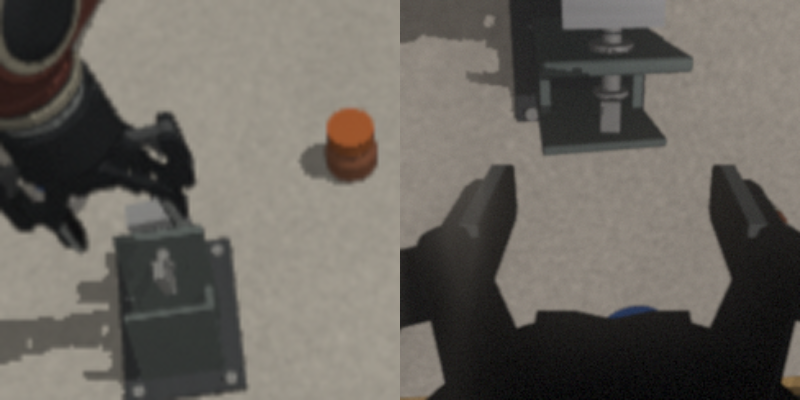

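Looking down the tilted tool, the head shows only its top face (wrist crop 610,115), centred between the fingers (513 and 712 → 612). Tilt and alignment are good, so I'll descend.

{"name": "arm_command", "arguments": {"plan": [[[0.2,0,2,0,0,0],[0.2,0,4,0,0,0],[0.2,0,6,0,0,0],[0.2,0,7.5,0,0,0],[0.2,0,8.4,0,0,0],[0.2,0,8.4,0,0,0],[0.2,0,8.4,0,0,0],[0.2,0,8.4,0,0,0]]]}}

```text
t: 9.35
tool_pos: [0.606, -0.1476, 0.1165]
tool_rot: [0.295, -3.093, -0.324]
contact_force: [0.4, -1.1, 1.2]
opening: 0.0682
grip_force: 0.0
```

```bash
python3 - <<'E'
from h import *
np.set_printoptions(precision=4,suppress=True)
o=get_obs();print(o["tool_pos"],o["contact_force"])
H=np.array([.606,-.1474,.116]); delta(H,down(.195,1,.21))
E
```

```text
[ 0.606  -0.1476  0.1165] [ 0.4257 -1.0599  1.1633]
t 9.35 q [-0.43  0.22  1.67  0.17  1.38 -2.24] shift cm [-0.    0.01  0.05] rot [-0.002  0.003 -0.004]
```

{"name": "arm_command", "arguments": {"plan": [[[0,0,0,0,0,0],[0,0,0,0,0,0],[0,0,0,0,0,0],[0,0,0,0,0,0],[0,0,0,0,0,0],[0,0,0,0,0,0],[0,0,0,0,0,0],[0,0,0,0,0,0],[0,0,0,0,0,0],[0,0,0,0,0,0],[0,0,0,0,0,0],[0,0,0,0,0,0]]], "gripper": 1, "force": 40}}

```text
t: 10.35
tool_pos: [0.6055, -0.1479, 0.1153]
tool_rot: [0.295, -3.092, -0.323]
contact_force: [0.5, -4.5, 1.8]
opening: 0.014
grip_force: 38.9
```

```bash
python3 - <<'E'
from h import *
np.set_printoptions(precision=1,suppress=True,linewidth=220)
acc=[]
for i in range(4):
    o=get_obs();c=calibration("wrist");im,d=get_image("wrist");acc.append(d)
d=np.median(acc,0);np.savez("wrist7.npz",im=im,d=d,pose=c["pose"])
X=cloud(c,d);R0=R.from_rotvec(o["tool_rot"]).as_matrix();T=(X-o["tool_pos"])@R0*1000
print(o["tool_pos"],o["wrist_torque"])
m=(d>0)&(abs(T[...,0])<9)&(abs(T[...,1])<14)&(abs(T[...,2])<30)
v,u=np.nonzero(m);print(u.min(),u.max(),v.min(),v.max())
for r in range(v.min(),v.max()+1,2):
    s=m[r]; uu=np.nonzero(s)[0]
    print(r,[f"{a}:{T[r,a,1]:.0f},{T[r,a,2]:.0f},{im[r,a].mean():.0f}" for a in uu])
E
```

```text
[ 0.6 -0.1  0.1] [-0.9 -0.2  0. ]
238 289 244 318
244 ['285:14,10,59']
246 []
248 ['286:14,5,37']
250 []
252 []
254 ['287:14,-0,40']
256 ['246:-7,-6,48', '273:6,-5,50']
258 ['246:-7,-4,40', '247:-7,-5,59', '248:-6,-7,63', '249:-6,-7,67', '251:-5,-7,69', '267:3,-8,66', '268:4,-7,67', '269:4,-7,72', '270:5,-7,68', '271:5,-6,68', '272:6,-5,60', '273:6,-4,46', '288:14,-5,34']
260 ['246:-7,-4,17', '247:-7,6,24', '248:-7,16,39', '250:-5,-7,58', '251:-5,-7,67', '252:-4,-8,66', '253:-4,-8,70', '254:-3,-8,68', '255:-3,-8,72', '256:-2,-9,72', '257:-2,-8,73', '258:-1,-8,73', '259:-1,-8,72', '260:-0,-9,71', '261:0,-8,72', '262:1,-8,70', '263:1,-8,70', '264:2,-9,69', '265:2,-8,66', '266:3,-8,69', '267:3,-7,68', '268:4,-7,63', '271:6,17,33', '272:6,5,30', '273:6,-4,19', '288:14,-6,40']
262 ['246:-8,-4,20', '247:-7,5,21', '248:-7,17,27', '250:-5,-9,52', '251:-5,-10,54', '252:-4,-9,54', '253:-4,-10,56', '254:-3,-9,60', '255:-3,-9,53', '256:-2,-9,61', '257:-2,-9,62', '258:-1,-9,64', '259:-1,-9,59', '260:-0,-9,60', '261:0,-9,58', '262:1,-9,64', '263:1,-8,58', '264:2,-9,59', '265:2,-10,58', '266:3,-9,5
[... 10207 characters left out ...]
:-9,-26,21', '241:-9,-23,37', '278:8,-22,40', '279:8,-27,26', '280:8,-28,24', '281:9,-29,22']
306 ['238:-10,-29,24', '239:-10,-28,27', '240:-9,-26,38', '279:8,-27,35', '280:8,-28,23', '281:9,-28,26']
308 ['238:-10,-29,27', '239:-10,-28,22', '240:-9,-27,53', '279:8,-27,53', '280:8,-28,24', '281:9,-29,23']
310 ['238:-10,-29,19', '239:-10,-28,22', '240:-9,-26,61', '279:8,-27,71', '280:8,-28,28', '281:9,-29,23']
312 ['238:-10,-28,25', '239:-10,-27,34', '240:-9,-27,81', '279:8,-27,89', '280:9,-28,37', '281:9,-29,26']
314 ['238:-10,-29,21', '239:-10,-28,37', '280:9,-28,40', '281:9,-29,18']
316 ['238:-10,-29,16', '239:-10,-28,40', '280:9,-28,42', '281:9,-28,21']
318 ['280:8,-30,40', '281:9,-30,24']
```

```bash
python3 - <<'E'
from h import *
np.set_printoptions(precision=1,suppress=True,linewidth=220)
z=np.load("wrist7.npz");c=calibration("wrist");c["pose"]=z["pose"];o=get_obs()
X=cloud(c,z["d"]);R0=R.from_rotvec(o["tool_rot"]).as_matrix();T=(X-o["tool_pos"])@R0*1000
for r in list(range(236,272,2))+[280,290,295]: print(r,"x,y,z mid",T[r,258:263].mean(0),"left",T[r,250],"right",T[r,268])
for s in (245,275,242,277): print(s,T[270:304:6,s].tolist())
P=T[272:294,250:269].reshape(-1,3);A=np.c_[P[:,:2],np.ones(len(P))];print("plane",(np.linalg.lstsq(A,P[:,2],rcond=None)[0]*1000))
E
```

```text
236 x,y,z mid [ 28.2  -0.3 -22. ] left [ 28.7  -4.5 -22.9] right [ 27.9   3.1 -21.3]
238 x,y,z mid [ 27.3  -0.3 -22. ] left [ 27.7  -4.5 -22.7] right [ 27.1   3.1 -21.5]
240 x,y,z mid [ 26.4  -0.3 -22. ] left [ 26.8  -4.6 -22.9] right [ 25.8   3.1 -21. ]
242 x,y,z mid [ 25.4  -0.3 -22. ] left [ 25.9  -4.6 -23. ] right [ 25.    3.1 -21.3]
244 x,y,z mid [ 24.3  -0.3 -21.6] left [ 25.   -4.6 -22.9] right [ 23.9   3.1 -20.9]
246 x,y,z mid [13.8 -0.3 -4.2] left [ 23.7  -4.6 -22.3] right [12.2  3.8 -1.3]
248 x,y,z mid [12.6 -0.3 -4.1] left [10.5 -5.5 -0.3] right [10.9  3.9 -1.1]
250 x,y,z mid [11.5 -0.3 -4.3] left [ 9.7 -5.5 -1. ] right [ 9.8  3.9 -1.3]
252 x,y,z mid [10.5 -0.3 -4.5] left [ 9.5 -5.4 -2.7] right [ 9.7  3.8 -3.1]
254 x,y,z mid [ 9.5 -0.3 -4.7] left [ 9.6 -5.3 -4.9] right [ 9.7  3.8 -5. ]
256 x,y,z mid [ 9.8 -0.3 -7.1] left [ 9.9 -5.3 -7.3] right [ 9.7  3.7 -6.9]
258 x,y,z mid [ 9.4 -0.3 -8.3] left [ 9.2 -5.2 -8.1] right [ 8.7  3.7 -7.3]
260 x,y,z mid [ 8.2 -0.3 -8.3] left [ 7.4 -5.3 -6.9] right [ 7.7  3.7 -7.5]
262 x,y,z mid [ 7.6 -0.3 -9.2] left [ 7.3 -5.2 -8.7] right [ 7.4
[... 1444 characters left out ...]
-8.627827524841265, -18.421203750973426], [2.376234281568247, -8.729633336321289, -17.98901083861657], [-0.9566855638926571, -8.798266461132082, -18.01286769429823], [-4.261575242693391, -8.859763917594973, -18.147685959155393], [-7.508658224006364, -8.911953042255343, -18.418782209971162]]
277 [[8.760687746554764, 7.526193105818082, -17.774417759479803], [5.944798397868351, 7.549179129386557, -18.386888342956397], [2.9286334943009713, 7.592341283586882, -18.750069882377964], [-0.5949369879456408, 7.685671319481072, -18.490870367322916], [-4.29824473391925, 7.791273876039089, -18.10212437506536], [-7.524029087009884, 7.843786263641432, -18.401393866235583]]
plane [    -2.4    -10.2 -13565.3]
```

The pads stopped at a 14 mm opening. The wrist depth shows why: they closed on a round collar (about 14 mm across, tool x 7.5–9.6 mm) next to the head. The head itself is aligned with the tool, its top plane tilted only 0.01 rad. I'll open a little, shift 5.5 mm away from the plate and grip again.

{"name": "arm_command", "arguments": {"plan": [[[0,0,0,0,0,0],[0,0,0,0,0,0],[0,0,0,0,0,0],[0,0,0,0,0,0],[-0.3,-0.05,0,0,0,0],[-0.55,-0.05,0,0,0,0],[-0.55,-0.05,0,0,0,0],[-0.55,-0.05,0,0,0,0],[-0.55,-0.05,0,0,0,0]]], "gripper": 0.2}}

```text
t: 11.3
tool_pos: [0.6106, -0.1465, 0.1147]
tool_rot: [0.295, -3.09, -0.326]
contact_force: [0.1, -0.6, -0.0]
opening: 0.0345
grip_force: 0.0
```

{"name": "arm_command", "arguments": {"plan": [[[0,0,0,0,0,0],[0,0,0,0,0,0],[0,0,0,0,0,0],[0,0,0,0,0,0],[0,0,0,0,0,0],[0,0,0,0,0,0],[0,0,0,0,0,0],[0,0,0,0,0,0],[0,0,0,0,0,0]]], "gripper": 1, "force": 50}}

```text
t: 12.05
tool_pos: [0.6106, -0.147, 0.1148]
tool_rot: [0.295, -3.091, -0.325]
contact_force: [1.1, -2.9, -0.5]
opening: 0.0093
grip_force: 49.8
```

```bash
cat > head.py <<'E'
from h import *
np.set_printoptions(precision=3,suppress=True,linewidth=220)
ds=[]
for i in range(4):
    o=get_obs();c=calibration("wrist");im,d=get_image("wrist");ds.append(d)
X=cloud(c,np.median(ds,0));R0=R.from_rotvec(o["tool_rot"]);T=(X-o["tool_pos"])@R0.as_matrix()*1000
print("TCP",o["tool_pos"],"F",o["contact_force"],"tq",o["wrist_torque"],"open",o["opening"],"grip",o["grip_force"])
P=T[(abs(T[...,0]-6)<7)&(abs(T[...,1])<4.5)&(T[...,2]<-11)&(T[...,2]>-17)]
for k in range(3):
    f=np.linalg.lstsq(np.c_[P[:,:2],np.ones(len(P))],P[:,2],rcond=None)[0];P=P[abs(np.c_[P[:,:2],np.ones(len(P))]@f-P[:,2])<.8]
n=R0.apply([f[0],f[1],-1]); ey=np.array([-np.sin(.195),np.cos(.195),0]);ez=np.array([0,0,1])
tz=-R0.as_matrix()[:,2]
print(len(P),"plane",f,"P",P.min(0),P.max(0),"head lean",np.arctan2(-n@ey,n@ez),"tool lean",np.arctan2(-tz@ey,tz@ez))
O=np.array([.58,-.1525,0]);b=R.from_euler("z",-.195).apply(o["tool_pos"]-O);print("TCP in bracket",b)
E
python3 head.py
```

```text
TCP [ 0.611 -0.147  0.115] F [-0.809 -4.053 -0.651] tq [-0.66  -0.07  -0.061] open 0.00917452313447537 grip 49.8478102684021
451 plane [  0.017   0.007 -14.123] P [ -0.929  -4.2   -14.817] [ 12.998   4.418 -13.16 ] head lean 0.20198213876051266 tool lean 0.2092239298581036
TCP in bracket [ 0.031 -0.001  0.115]
```

The opening is now 9.2 mm, so the pads are flat on the head, which leans 0.20. I'll turn it upright.

{"name": "arm_command", "arguments": {"plan": [[[0,0,0,0.04,0,0],[0,0,0,0.08,0,0],[0,0,0,0.12,0,0],[0,0,0,0.16,0,0],[0,0,0,0.2,0,0],[0,0,0,0.21,0,0],[0,0,0,0.21,0,0],[0,0,0,0.21,0,0],[0,0,0,0.21,0,0],[0,0,0,0.21,0,0]]]}}

```text
t: 13.08
tool_pos: [0.6106, -0.147, 0.1148]
tool_rot: [-0.298, 3.127, -0.001]
contact_force: [0.8, -5.6, -0.5]
opening: 0.009
grip_force: 49.9
```

```bash
python3 head.py; python3 - <<'E'
from h import *
im,d=get_image("scene");w,_=get_image("wrist");X=cloud(calibration("scene"),d)
B=(X-[.58,-.1525,0])@R.from_euler("z",.195).as_matrix()*1000
P=B[(B[...,0]>-60)&(B[...,0]<-6)&(abs(B[...,1])<30)&(B[...,2]>126)&(B[...,2]<134)];print(len(P),P.mean(0) if len(P) else 0)
cv2.imwrite("pics/s8.png",np.hstack([cv2.resize(im[130:255,140:265],(400,400),interpolation=cv2.INTER_CUBIC),cv2.resize(w[180:330,185:335],(400,400))]))
E
```

```text
TCP [ 0.611 -0.147  0.115] F [ 1.227 -4.716 -0.132] tq [-0.745 -0.079 -0.09 ] open 0.009457100777379818 grip 49.940999150276184
450 plane [  0.012   0.002 -13.942] P [ -0.997  -4.489 -14.585] [ 12.985   4.468 -12.997] head lean -0.003328139706983028 tool lean -0.0008005566512964033
TCP in bracket [ 0.031 -0.001  0.115]
0 0
```

View pics/s8.png

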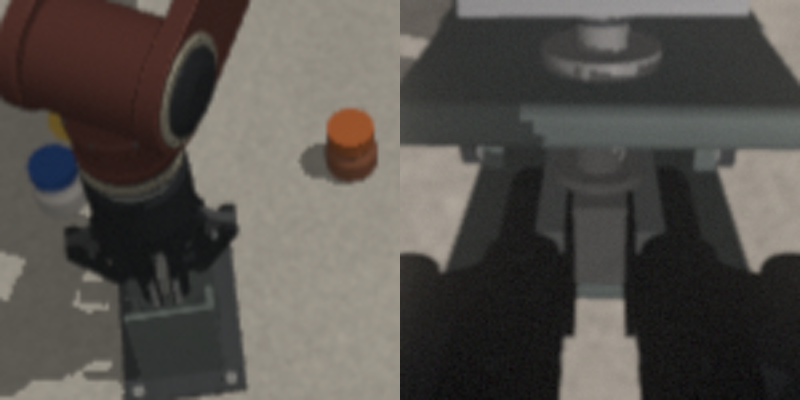

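Head upright (lean -0.003) between the pads, with the block still on the shank at the top of the wrist crop. I'm handing it in.

```bash
python3 -c "
from station import *
print(finish_job())"
```

```text
the job is handed in; nothing more can be done
None
```

The job is handed in, but no verdict came back: the block hangs on the bolt about 26 mm in front of the plate, and the fingers hold the head at -0.003 rad with about 50 N at roughly 13.5 s.

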